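# Swap the finned power module in a cooler base

## Task

Swap the power module in the finned cooler base: swing the retaining bar well clear, lift the old module out and set it down upright in the grey tray, then turn the spare so that its notch meets the key post and lower it gently, fins between fins, until it is fully home. Finally swing the bar fully closed over it. Set the modules down rather than drop them, and leave the other things on the bench where they are.

Things in the scene. Friction and masses are not known exactly. Their poses are not given: they have to be found in the camera images.
- cooler: Cooler base, fixed on the bench: dark plate 190 (x) x 144 (y) x 10 mm, origin at the centre of its underside. On it stand six aluminium fins along y (y -60 to 60), 6 mm thick, tops at 42 mm height (top 6 mm thinned to 3.5), at x -45, -27, -9, 9, 27, 45: 12 mm slots between. The bar's hinge pillar (24 mm dia) stands at x 78, y -44.
- home (a point): Point of the base at its x 0, y 0, z 70 mm, axes as the base: where the grip centre of a module lies when it is fully home, its plate resting on the base's fin tops, its x and y pointing the same way as the base's. Fins start to enter 30 mm higher; 3 mm play each side across the fins, about 4 mm along them at the key.
- key (a point): Top of the steel key post (12 in x, 14 in y, 62 mm high above the bench) that fills the slot x +18 of the base from y +48 to +62. This point is at base x 18, y 52, z 62; a rightly seated module's notch point lies straight under it. A module turned half round lands on the post and stays out.
- bar (a joint): Angle (rad) of the retaining bar about its vertical hinge: 0 = closed on its stop, pointing along the base's -x across the -y end of the module's plate; grows counter-clockwise seen from above as it swings out to the base's -y side, stop at 1.3; clear of the module from 0.9. Stays where left; about 1 N at the knob moves it.
- bar_hinge (a point): Point on the vertical hinge axis of the bar, at the knob's mid-height, 81 mm above the bench (axes turn with the bar).
- bar_knob (a point): Centre of the bar's upright round black knob, 18 mm dia, 63 to 99 mm above the bench, at the bar's free end 156 mm from the hinge axis. The bar is a dark flat 16 mm wide and 9 thick, underside 54 mm above the bench, 4 mm over a seated module's plate.
- old_grip (a point): Centre of the black grip rib on the OLD module, 58 mm above its fin tips. It starts seated in the base under the bar, its axes along the base's. It is exactly like the spare (see there).
- spare_grip (a point): Centre of the black grip rib (16 in x, 60 in y, 40 high) on top of the SPARE, an aluminium comb-shaped module of about 0.5 kg: plate 92 (x) x 120 (y) x 8 mm; below it five fins along y, 6 mm thick (tips 3.5), 30 deep, at x -36, -18, 0, 18, 36. Above the fin tips: plate 30 to 38, rib 38 to 78, this point 58. Starts standing on its fins on the bench beside the base, turned any way.
- spare_notch (a point): Middle of the notch in the spare's plate that lets the key post through: 20 mm wide (module x 8 to 28), 16 deep, cut in from the +y end, the fin below it cut short. This point is at module x 18, y 52, on the plate's upper face (38 mm above the fin tips).
- tray_in (a point): Centre of the inner floor of the shallow grey open tray, fixed on the bench on the other side of the base from the spare: 150 (x) x 190 (y) x 28 mm high outside, walls and floor about 4 mm. A module fits with its y along the tray's y.
- oil_filter: Black canister oil filter standing, 76 mm dia x 95 mm high (origin at the centre of its underside). A bystander: leave it where it is.
- piston: Aluminium engine piston standing, 80 mm dia x 55 mm high (origin at the centre of its underside). A bystander: leave it where it is.
- wrench: Steel wrench lying flat, 180 mm long (origin on its underside). A bystander: leave it where it is.
- driver: Screwdriver lying flat, 200 mm long (origin on its underside). A bystander: leave it where it is.
- socket: Steel socket standing, 32 mm dia x 50 mm high (origin at the centre of its underside). A bystander: leave it where it is.
- mug: White mug, 82 mm dia x 90 mm high (origin at the centre of its underside). A bystander: leave it where it is.
Things that resemble listed ones, but are neither listed nor needed, are in the scene too. What is shaped like the part that bears old_grip but pink or yellow is not meant.

How it is judged:
By the outcome, as a careful person would: the job done as asked, in the order asked, and still so for the second after the job is handed in, with the robot touching nothing.
It also fails if it takes over 72 s, if anything falls off the work surface, if the arm or the gripper's body presses on something with over 40 N, if the wrist force passes 120 N, or if a joint passes its speed limit or range.

## Robot

A 7-joint arm with a two-finger parallel gripper is mounted at the origin on the work surface. World frame = base frame: x ahead of the robot, y to its left, z up, the work surface at z = 0. Lengths are in m, angles in degrees, forces in N, time in s.
With the tool pointing down it reaches from about 0.425 to 0.875 m from the base axis. Payload 4.7 kg.
Tool frame: the origin (TCP) lies at the very end of the fingers, on their centre line; the grasp point (between the pads) lies 19 mm behind it; z points along the fingers, y is the line along which they close (so a half turn about z gives the same grasp; the last joint's range is limited). The gripper opens to 87 mm and grips with 3 to 60 N. Pads are 19 mm wide; open, the fingers measure 117 mm over their backs; the gripper's body (75 mm by 190 mm) begins 51 mm behind the grasp point.
Start: joints at [73.23, 18.392, -4.016, 83.108, 1.295, 78.541, -3.26], TCP at [0.196, -0.62, 0.223] pointing down, gripper open.
Joint ranges: [-163.93, 163.93], [-17.29, 119.83], [-79.2, 71.16], [3.27, 140.29], [-89.18, 269.18], [5.43, 117.66], [-154.24, 154.24]. Speed limits (degrees/s): [147.25, 147.25, 180, 180, 180, 180, 180].

## Interface

Orientations are given as [roll, pitch, yaw] about the fixed x, y, z axes, in that order (R = Rz(yaw) Ry(pitch) Rx(roll)).
In Python, from cell import get_obs, read_camera, sign_off, silhouettes gives the robot as it stands.
- The arm moves only by the tool play_rows, never from a script. Its argument "steps" is a list that holds one entry, the list of rows, each a list of 7 numbers: the shift along the tool's x, y, z in m, then the turn, a rotation vector about the tool's x, y, z in rad, then the finger opening in m, from 0 to 0.087. A call has 1 to 12 rows; each row shifts and turns the commanded pose from where the row before left it, along the tool's axes as they then stand; what a row does not reach is not made up. A row lasts 1/10 s, in which the tool goes at most 50 mm and 8.59 degrees, less where a joint would pass 70% of its speed; a pose out of reach is approached as far as the arm can. A call is refused whole if a number of a shift passes 0.05 or a number of a turn 0.15, either way. A call with a gripper value outside its range is refused whole. The fingers move at their own pace and stop on an object; "force" is the grip in N (left out, the last holds). Time passes only in rows, so rows that do not move let the fingers close. It gives the time, the measured TCP pose, the force, the opening and the grip force at its end, in the units of the state.
- get_obs(): the state, without advancing time (a new reading comes with each control period).
- read_camera(name): name is "scene" or "top" or "wrist"; returns a dict with "frame" (480x640x3 uint8, red, green, blue), "intrinsics" (3x3 intrinsics, pixels), "view" (4x4, takes a point from world to camera coordinates). Camera axes: x right, y up, looking along -z (the intrinsics and any distortion apply to the point x, -y, -z); pixel columns grow to the right and rows downward; lengths in m; the calibration is good to about 2 mm. A picture is of the moment at which its call begins. There is no depth.
- sign_off(): hands the job in; it is judged then, once.
Trained networks look in the newest picture that a camera, given by its name, has taken for a name from the list of things; names that differ only in an ending like _2 or _b are one class to them, and where a whole thing is asked for, a point or a joint stands for the part that bears it (a point fixed in the world has none). Each returns a list of dicts, best first, with "p" (0 to 1); they miss things now and then, are a little off and sometimes report something else, mostly with a low value. They report only what shows in the picture. A call takes as long as a camera call. They do not tell look-alikes from the thing itself.
- silhouettes(camera, name): "pixels" (480x640 bool, what is visible of it) and "extent" ([left, top, right, bottom] in pixels, round what is visible of it).
The state is a dict: "time_s": time; "qpos": joint angles; "joint_velocities": joint speeds; "effort": joint torques, N m; "tool_pos": TCP position; "tool_rot": TCP orientation; "force": force on the tool from outside, world axes, zero at the start; "wrist_torque": the same for the moment, N m; "grip_width": finger opening in m; "grasp_force": force on a finger pad.
Only numpy, scipy, OpenCV 4.12 (cv2) and the standard library are available. Lean on these libraries where they do the work, as an engineer would, in place of code of your own. Each camera call takes 0.05 s, during which the arm holds its last target. There are 200 camera calls.

## Working session

There is one attempt and no reset: what is moved stays moved. The work goes in short steps, Python scripts to look and compute and a tool call to move; the robot and the scene stay as the last step left them, time stands still between calls to the robot, and variables do not carry over. Pictures are saved under pics/ and viewed, at most 11 in all, crops included, and the job is handed in when it is done.

Besides the shell and the picture viewer there is one more tool, called after "Request:" as name(argument=value, ...) on one line, values as JSON. play_rows: Moves the arm, as the interface text tells. Its arguments: {"type":"object","properties":{"steps":{"type":"array","items":{"type":"array","items":{"type":"array","items":{"type":"number"}}}},"force":{"type":"number"}},"required":["steps"]}

```bash
mkdir -p pics; python3 - <<'E'
from cell import *
import cv2,numpy as np
print(get_obs())
for c in ["scene","top"]:
    r=read_camera(c); cv2.imwrite(f"pics/{c}0.png",r["frame"][:,:,::-1]); print(c,r["intrinsics"].tolist(),np.round(r["view"],4).tolist(), r.keys())
    for n in ["cooler","old_grip","spare_grip","tray_in","bar","bar_knob","key"]:
        try:
            print(n,[(round(d["p"],2),d["extent"],int(d["pixels"].sum())) for d in silhouettes(c,n)][:4])
        except Exception as e: print(n,e)
E
```

```text
{'time_s': 0.0, 'qpos': array([73.23064837, 18.43754061, -4.01591559, 83.1755513 ,  1.29685964,
       78.54229203, -3.25682847]), 'joint_velocities': array([-0.01123073, -0.04452411, -0.0067062 , -0.00915809, -0.0777058 ,
       -0.02448274, -0.09890306]), 'effort': array([-1.42497947e-04, -4.91291893e+01, -4.03847108e-01, -3.12533891e+01,
       -6.40511164e-02,  4.35802387e-02,  1.36190197e-04]), 'tool_pos': array([ 0.19606587, -0.61912819,  0.22147313]), 'tool_rot': array([-1.79889968e+02,  7.59566533e-03,  1.75830300e+01]), 'force': array([ 1.07054073, -0.12430336, -0.03442717]), 'wrist_torque': array([-0.03155137, -0.04429278,  0.03156952]), 'grasp_force': 0.0, 'grip_width': 0.08730063735429933}
scene [[446.2815868452898, 0.0, 319.1703455577813], [0.0, 446.2815868452898, 246.76763017958152], [0.0, 0.0, 1.0]] [[0.5667, 0.8239, -0.0047, -0.2879], [-0.5336, 0.3714, 0.7598, 0.1986], [0.6277, -0.4281, 0.6501, -1.3836], [0.0, 0.0, 0.0, 1.0]] dict_keys(['frame', 'intrinsics', 'view'])
cooler [(0.81, [305.3, 243.3, 399.7, 321.6], 2841), (0.51, [145.0, 313.7, 221.3, 380.4], 2962)]
old_g
[... 521 characters left out ...]
04902919427], [0.0, 0.0, 1.0]] [[-0.0238, -0.9996, -0.0172, 0.0144], [0.9872, -0.0263, 0.1574, -0.5039], [-0.1577, -0.0133, 0.9874, -1.0891], [0.0, 0.0, 0.0, 1.0]] dict_keys(['frame', 'intrinsics', 'view'])
cooler [(0.73, [269.7, 175.0, 330.8, 251.4], 2653)]
old_grip [(0.74, [270.0, 192.0, 320.8, 228.2], 1514), (0.62, [259.5, 269.3, 305.0, 324.3], 1858)]
spare_grip [(0.66, [271.3, 176.8, 327.3, 251.8], 2487), (0.6, [425.6, 198.9, 478.7, 251.2], 1746)]
tray_in [(0.65, [140.2, 222.6, 218.4, 291.7], 4613)]
bar [(0.6, [308.5, 172.7, 327.4, 242.0], 495), (0.55, [269.3, 174.1, 326.6, 251.6], 2555)]
bar_knob [(0.8, [312.7, 172.2, 327.5, 245.3], 487)]
key [(0.83, [270.9, 176.0, 326.8, 252.0], 2276)]
```

```bash
python3 - <<'E'
import cv2
a=cv2.imread("pics/scene0.png")[130:400,120:480]; cv2.imwrite("pics/s1.png",cv2.resize(a,None,fx=2.2,fy=2.2,interpolation=3))
a=cv2.imread("pics/top0.png")[150:340,120:500]; cv2.imwrite("pics/t1.png",cv2.resize(a,None,fx=2.1,fy=2.1,interpolation=3))
E
```

```text
(no output)
```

View pics/s1.png

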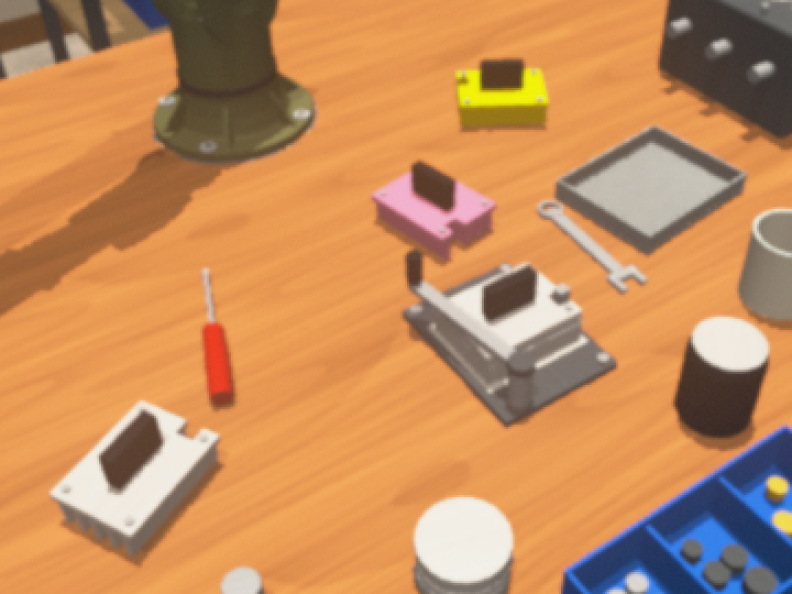

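View pics/t1.png

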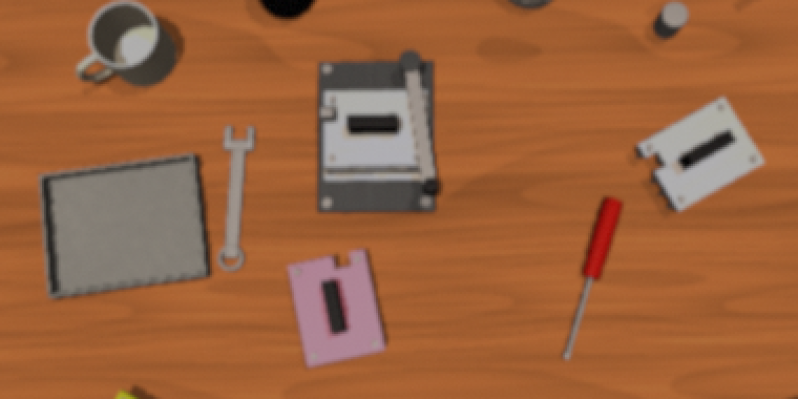

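```bash
cat > h.py <<'E'
import numpy as np,cv2
from cell import *
from scipy.spatial.transform import Rotation as R
def ray(r,px,z):
    K,V=r["intrinsics"],r["view"]; p=np.atleast_2d(px).astype(float)
    d=np.c_[(p[:,0]-K[0,2])/K[0,0],-(p[:,1]-K[1,2])/K[1,1],-np.ones(len(p))]@V[:3,:3]
    c=-V[:3,:3].T@V[:3,3]; return c+d*((z-c[2])/d[:,2])[:,None]
def proj(r,P):
    q=np.atleast_2d(P)@r["view"][:3,:3].T+r["view"][:3,3]; K=r["intrinsics"]
    return np.c_[K[0,0]*q[:,0]/-q[:,2]+K[0,2],K[1,1]*-q[:,1]/-q[:,2]+K[1,2]]
E
python3 - <<'E'
from h import *
r=read_camera("top")
f=lambda pts,z:np.round(ray(r,np.array(pts)/2.1+[120,150],z),4)
print("cooler plate",f([(319,62),(434,62),(436,210),(318,210)],.01).tolist())
print("old rib",f([(347,117),(399,117),(399,132),(347,132)],.09).mean(0), "key",f([(327,112)],.062))
print("hinge",f([(411,60)],.08),"knob",f([(431,185)],.099))
print("tray outer",f([(41,176),(196,156),(209,274),(51,296)],.028).tolist())
s=f([(637,150),(724,97),(763,160),(683,210)],.038)
print("spare plate",s.tolist(),s.mean(0)); print("rib ends",f([(682,162),(732,134)],.078).tolist())
print("wrist cam",); w=read_camera("wrist"); o=get_obs()
T=np.eye(4);T[:3,:3]=R.from_euler("xyz",o["tool_rot"],degrees=True).as_matrix();T[:3,3]=o["tool_pos"]
print(np.round(w["view"]@T,4).tolist(),w["intrinsics"].tolist())
for nm in ["mug","oil_filter","wrench"]:
    print(nm,[(round(d["p"],2),d["extent"]) for d in silhouettes("top",nm)])
E
```

```text
cooler plate [[0.6645, 0.1123, 0.01], [0.6603, -0.0312, 0.01], [0.4744, -0.0284, 0.01], [0.4782, 0.1152, 0.01]]
old rib [0.56485 0.04215 0.09   ] key [[0.5877 0.0977 0.062 ]]
hinge [[ 0.6431 -0.0032  0.08  ]] knob [[ 0.4914 -0.0224  0.099 ]]
tray outer [[0.5261, 0.449, 0.028], [0.5457, 0.2607, 0.028], [0.4025, 0.2435, 0.028], [0.3811, 0.4316, 0.028]]
spare plate [[0.5367, -0.2697, 0.038], [0.5986, -0.3778, 0.038], [0.5205, -0.4181, 0.038], [0.4632, -0.3194, 0.038]] [ 0.52975 -0.34625  0.038  ]
rib ends [[0.5137, -0.3111, 0.078], [0.5449, -0.3706, 0.078]]
wrist cam
[[0.0007, 1.0, -0.0005, 0.0018], [0.9634, -0.0005, 0.2682, -0.0269], [0.2682, -0.0007, -0.9634, -0.1754], [0.0, 0.0, 0.0, 1.0]] [[363.8213254821734, 0.0, 328.3564691566252], [0.0, 363.8213254821734, 235.58225448633092], [0.0, 0.0, 1.0]]
mug [(0.9, [157.1, 150.6, 202.7, 192.5])]
oil_filter [(0.56, [237.9, 118.4, 268.2, 157.3]), (0.54, [309.3, 173.0, 329.2, 244.2])]
wrench [(0.83, [222.3, 210.4, 244.4, 279.6]), (0.58, [240.0, 119.3, 269.5, 158.2])]
```

```bash
cat >> h.py <<'E'
from scipy.linalg import fractional_matrix_power as fmp
def mk(p,rpy):
    T=np.eye(4);T[:3,:3]=R.from_euler("xyz",rpy,degrees=True).as_matrix();T[:3,3]=p;return T
def plan(*targets):
    """targets: (x,y,z,yaw,N)"""
    o=get_obs(); T=mk(o["tool_pos"],o["tool_rot"])
    for x,y,z,yaw,N in targets:
        G=mk([x,y,z],[180,0,yaw]); S=np.real(fmp(np.linalg.inv(T)@G,1/N))
        print(N,"x",np.r_[np.round(S[:3,3],4),np.round(R.from_matrix(S[:3,:3]).as_rotvec(),4)].tolist()); T=G
    return T
E
python3 -c "
from h import *
plan((.51,-.36,.24,60,10))"
```

```text
10 x [0.0416, -0.0021, -0.0017, 0.0, 0.0, -0.074]
```

Request:
play_rows(steps=[[[0.0416,-0.0021,-0.0017,0,0,-0.074,0.04],[0.0416,-0.0021,-0.0017,0,0,-0.074,0.04],[0.0416,-0.0021,-0.0017,0,0,-0.074,0.04],[0.0416,-0.0021,-0.0017,0,0,-0.074,0.04],[0.0416,-0.0021,-0.0017,0,0,-0.074,0.04],[0.0416,-0.0021,-0.0017,0,0,-0.074,0.04],[0.0416,-0.0021,-0.0017,0,0,-0.074,0.04],[0.0416,-0.0021,-0.0017,0,0,-0.074,0.04],[0.0416,-0.0021,-0.0017,0,0,-0.074,0.04],[0.0416,-0.0021,-0.0017,0,0,-0.074,0.04],[0,0,0,0,0,0,0.04]]])

```text
time_s: 2.15
tool_pos: [0.5154, -0.3522, 0.2404]
tool_rot: [179.9, -0.3, 60.7]
force: [0.4, -0.3, 0.1]
grip_width: 0.0403
grasp_force: 0.0
```

```bash
python3 - <<'E'
from h import *
r=read_camera("wrist"); cv2.imwrite("pics/w1.png",r["frame"][:,:,::-1]); np.savez("w1.npz",**r)
o=get_obs(); print(o["time_s"],o["tool_pos"],o["tool_rot"],o["qpos"])
for n in ["spare_grip","spare_notch"]:
    for d in silhouettes("wrist",n): print(n,round(d["p"],2),d["extent"],int(d["pixels"].sum()))
plan((.494,-.022,.17,45,11))
E
```

```text
2.2 [ 0.51297369 -0.35627595  0.24013116] [ 1.79942682e+02 -8.95998503e-02  6.03933239e+01] [ 49.87856887  16.11783804 -21.55465612  84.99946165   5.85495049
  79.95020567  -1.5284656 ]
spare_grip 0.56 [263.0, 127.2, 412.7, 263.3] 10362
spare_notch 0.75 [266.0, 120.9, 414.0, 259.1] 10464
11 x [0.0239, -0.0197, 0.0063, 0.0, 0.0001, 0.0237]
```

View pics/w1.png

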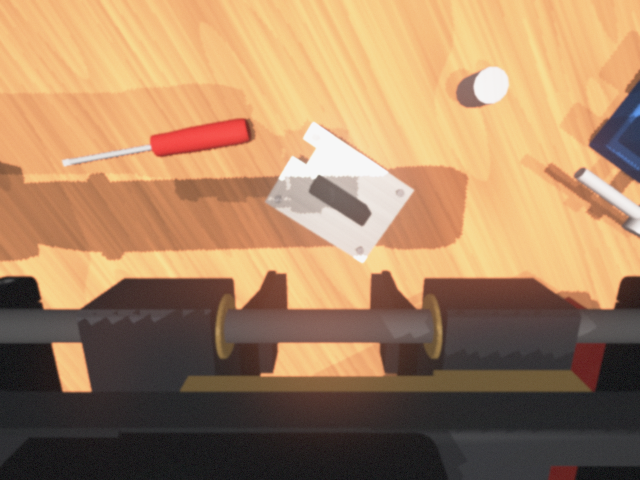

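```bash
python3 - <<'E'
from h import *
r=dict(np.load("w1.npz"))
s=ray(r,[(315,122),(414,190),(363,263),(267,201)],.038); print(np.round(s,4).tolist(),s.mean(0))
for a,b in [(1,0),(2,3)]: d=s[b]-s[a]; print("y len",np.hypot(*d[:2]),"yaw",np.degrees(np.arctan2(-d[0],d[1])))
for a,b in [(3,0),(2,1)]: d=s[b]-s[a]; print("x len",np.hypot(*d[:2]),"yaw",np.degrees(np.arctan2(d[1],d[0])))
E
```

```text
[[0.5455, -0.2698, 0.038], [0.5998, -0.375, 0.038], [0.5189, -0.4186, 0.038], [0.4651, -0.3124, 0.038]] [ 0.53233826 -0.34395678  0.038     ]
y len 0.11841311294976983 yaw 27.327557963510877
y len 0.11911561440909699 yaw 26.845132662286048
x len 0.09091896825783956 yaw 27.910667718650743
x len 0.091931528347306 yaw 28.339486164327425
```

Request:
play_rows(steps=[[[0.0239,-0.0197,0.0063,0,0,0.0237,0.045],[0.0239,-0.0197,0.0063,0,0,0.0237,0.045],[0.0239,-0.0197,0.0063,0,0,0.0237,0.045],[0.0239,-0.0197,0.0063,0,0,0.0237,0.045],[0.0239,-0.0197,0.0063,0,0,0.0237,0.045],[0.0239,-0.0197,0.0063,0,0,0.0237,0.045],[0.0239,-0.0197,0.0063,0,0,0.0237,0.045],[0.0239,-0.0197,0.0063,0,0,0.0237,0.045],[0.0239,-0.0197,0.0063,0,0,0.0237,0.045],[0.0239,-0.0197,0.0063,0,0,0.0237,0.045],[0.0239,-0.0197,0.0063,0,0,0.0237,0.045],[0,0,0,0,0,0,0.045]]])

```text
time_s: 3.5
tool_pos: [0.4939, -0.0179, 0.1697]
tool_rot: [-179.9, -0.0, 45.2]
force: [-0.3, 0.2, 1.0]
grip_width: 0.0449
grasp_force: 0.0
```

```bash
python3 - <<'E'
from h import *
r=read_camera("wrist"); cv2.imwrite("pics/w2.png",r["frame"][:,:,::-1]); np.savez("w2.npz",**r)
o=get_obs(); print(o["time_s"],o["tool_pos"],o["tool_rot"])
for n in ["bar_knob","old_grip"]:
    for d in silhouettes("wrist",n): print(n,round(d["p"],2),d["extent"],int(d["pixels"].sum()))
E
```

```text
3.55 [ 0.4941556  -0.02073358  0.17005065] [-1.79988338e+02  2.28532395e-02  4.50987465e+01]
bar_knob 0.89 [317.7, 40.4, 494.8, 260.9] 7003
old_grip 0.86 [241.0, 2.1, 427.9, 195.3] 19087
old_grip 0.62 [46.1, 151.7, 210.6, 292.9] 13448
```

View pics/w2.png

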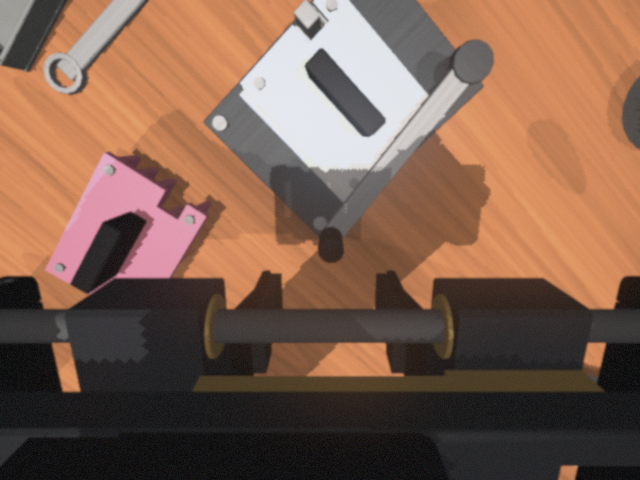

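```bash
python3 - <<'E'
from h import *
r=dict(np.load("w2.npz"))
print("knob",ray(r,(331,250),.099)); 
s=ray(r,[(318,48),(385,122),(368,137),(307,68)],.09); print("rib",np.round(s,4).tolist(),s.mean(0))
p=ray(r,[(473,60)],.075);print("hinge",p)
b=ray(r,[(220,123),(319,222),(332,4)],.012);print("plate bolts",np.round(b,4).tolist())
for c,y in [((.5685,.042),-1.3)]:
    T=mk([*c,0],[0,0,y]);P=np.array([[-95,72,10],[-95,-72,10],[12,48,62],[24,48,62],[12,62,62],[24,62,62],[-8,-30,90],[8,-30,90],[-8,30,90],[8,30,90],[-46,60,50],[-46,-60,50]])/1e3
    print(proj(r,P@T[:3,:3].T+T[:3,3]).round(0).tolist())
cv2.imwrite("pics/w2c.png",cv2.resize(r["frame"][0:270,190:500,::-1],None,fx=2.2,fy=2.2,interpolation=3))
k=ray(r,(331,250),.099)[0]
plan((k[0],k[1],.072,45,5))
E
```

```text
knob [[ 0.49330797 -0.01858842  0.099     ]]
rib [[0.5755, 0.0758, 0.09], [0.5755, 0.0158, 0.09], [0.5616, 0.0167, 0.09], [0.5629, 0.0727, 0.09]] [0.56886373 0.04525154 0.09      ]
hinge [[0.64344358 0.00291045 0.075     ]]
plate bolts [[0.4864, 0.1064, 0.012], [0.485, -0.0123, 0.012], [0.6151, 0.103, 0.012]]
[[203.0, 124.0], [321.0, 243.0], [311.0, 34.0], [324.0, 20.0], [296.0, 17.0], [309.0, 3.0], [371.0, 144.0], [390.0, 126.0], [306.0, 71.0], [325.0, 51.0], [242.0, 87.0], [354.0, 206.0]]
5 x [0.0005, -0.0008, 0.0197, 0.0001, 0.0001, -0.0004]
```

View pics/w2c.png

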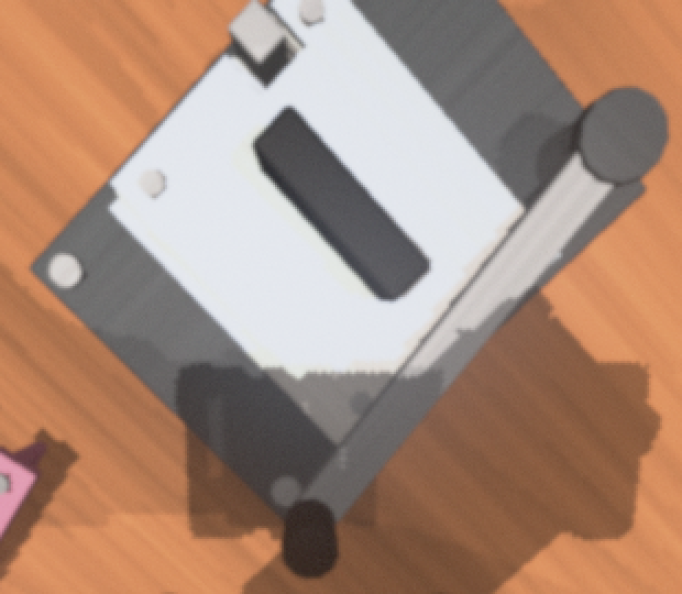

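Request:
play_rows(force=10, steps=[[[0.0005,-0.0008,0.0197,0,0,0,0.045],[0.0005,-0.0008,0.0197,0,0,0,0.045],[0.0005,-0.0008,0.0197,0,0,0,0.045],[0.0005,-0.0008,0.0197,0,0,0,0.045],[0.0005,-0.0008,0.0197,0,0,0,0.045],[0,0,0,0,0,0,0.045],[0,0,0,0,0,0,0.005],[0,0,0,0,0,0,0.005],[0,0,0,0,0,0,0.005],[0,0,0,0,0,0,0.005]]])

```text
time_s: 4.65
tool_pos: [0.4942, -0.0168, 0.0727]
tool_rot: [179.9, -0.1, 45.0]
force: [2.5, -0.2, -0.2]
grip_width: 0.0209
grasp_force: 1.1
```

```bash
python3 - <<'E'
from h import *
o=get_obs(); p=o["tool_pos"]; print(p,o["grip_width"],o["grasp_force"],o["force"])
h=np.array([.646,-.002]); d=h-p[:2]; a0=np.arctan2(d[1],d[0]);L=np.hypot(*d); print(a0,L)
c,s=np.cos(np.pi/4),np.sin(np.pi/4); q=p[:2]
for a in np.linspace(a0,1.22,10)[1:]:
    n=h-.156*np.array([np.cos(a),np.sin(a)]); e=n-q; q=n
    print(np.round([e[0]*c+e[1]*s,e[0]*s-e[1]*c],4).tolist())
E
```

```text
[ 0.49417472 -0.01676429  0.07265195] 0.020893501686100133 1.0676047758897766 [ 2.47677839 -0.22841258 -0.16121235]
0.09694045362745206 0.152541473670073
[-0.0141, 0.0136]
[-0.0093, 0.0171]
[-0.0072, 0.0181]
[-0.0048, 0.0188]
[-0.0025, 0.0193]
[-0.0, 0.0195]
[0.0024, 0.0193]
[0.0048, 0.0189]
[0.0071, 0.0181]
```

Request:
play_rows(force=10, steps=[[[0,0,0,0,0,0,0.005],[0,0,0,0,0,0,0.005],[-0.0125,0.0138,0,0,0,0,0.005],[-0.0093,0.0171,0,0,0,0,0.005],[-0.0072,0.0181,0,0,0,0,0.005],[-0.0048,0.0188,0,0,0,0,0.005],[-0.0025,0.0193,0,0,0,0,0.005],[0,0.0195,0,0,0,0,0.005],[0.0024,0.0193,0,0,0,0,0.005],[0.0048,0.0189,0,0,0,0,0.005],[0.0065,0.0181,0,0,0,0,0.005],[0,0,0,0,0,0,0.005]]])

```text
time_s: 5.85
tool_pos: [0.5939, -0.1498, 0.0717]
tool_rot: [179.9, 0.0, 44.9]
force: [-0.1, -3.8, 4.1]
grip_width: 0.0175
grasp_force: 10.0
```

```bash
python3 - <<'E'
from h import *
plan((.594,-.150,.16,45,2),(.569,.030,.20,88.7,6))
E
```

```text
2 x [-0.0, 0.0002, -0.0441, 0.0005, 0.0002, -0.0006]
6 x [0.0255, -0.0177, -0.0067, -0.0, 0.0, -0.1271]
```

Request:
play_rows(steps=[[[0,0,0,0,0,0,0.05],[0,0,0,0,0,0,0.05],[0,0,-0.03,0,0,0,0.05],[0,0,-0.03,0,0,0,0.05],[0,0,-0.028,0,0,0,0.05],[0.0255,-0.0177,-0.0067,0,0,-0.1271,0.05],[0.0255,-0.0177,-0.0067,0,0,-0.1271,0.05],[0.0255,-0.0177,-0.0067,0,0,-0.1271,0.05],[0.0255,-0.0177,-0.0067,0,0,-0.1271,0.05],[0.0255,-0.0177,-0.0067,0,0,-0.1271,0.05],[0.0255,-0.0177,-0.0067,0,0,-0.1271,0.05],[0,0,0,0,0,0,0.05]]])

```text
time_s: 7.05
tool_pos: [0.5646, 0.039, 0.2006]
tool_rot: [-180.0, -0.1, 89.4]
force: [0.1, 0.7, 0.9]
grip_width: 0.0496
grasp_force: 0.0
```

```bash
python3 - <<'E'
from h import *
r=read_camera("wrist"); np.savez("w3.npz",**r)
cv2.imwrite("pics/w3.png",r["frame"][:,:,::-1])
o=get_obs(); print(o["time_s"],o["tool_pos"],o["tool_rot"])
E
```

```text
7.1 [0.56554629 0.03566511 0.20013539] [-1.79979954e+02  3.66534968e-02  8.90222520e+01]
```

View pics/w3.png

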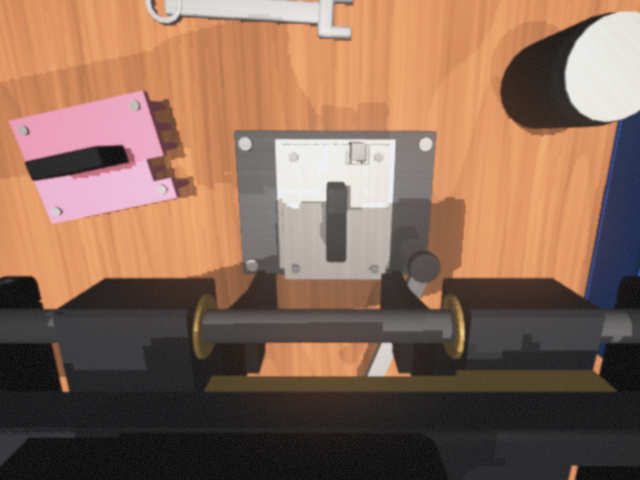

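```bash
python3 - <<'E'
from h import *
r=dict(np.load("w3.npz"))
print("corners",np.round(ray(r,[(235,131),(436,131)],.01),4).tolist(),"bolts",np.round(ray(r,[(245,144),(426,144),(251,266)],.012),4).tolist())
print("modcorners",np.round(ray(r,[(276,139.5),(395.5,139.5),(284,278),(389,279)],.05),4).tolist())
g=cv2.cvtColor(r["frame"],cv2.COLOR_RGB2GRAY)
print("rows rib x", g[220,318:356].tolist()); print("col rib", g[172:192,337].tolist(), g[252:272,337].tolist())
print("key cols",g[147,340:375].tolist()); print("key rows",g[134:172,356].tolist())
print("plate top edge col 300",g[122:150,330].tolist()); print("left edge row 180",g[185,228:290].tolist()); print("right",g[185,388:444].tolist())
E
```

```text
corners [[0.4775, 0.118, 0.01], [0.6646, 0.1161, 0.01]] bolts [[0.4864, 0.1062, 0.012], [0.6555, 0.1045, 0.012], [0.4839, -0.0149, 0.012]]
modcorners [[0.5209, 0.1104, 0.05], [0.6202, 0.1094, 0.05], [0.5223, -0.013, 0.05], [0.619, -0.0149, 0.05]]
rows rib x [187, 190, 188, 178, 155, 145, 142, 129, 103, 82, 79, 78, 78, 80, 78, 77, 79, 78, 78, 78, 78, 79, 80, 79, 77, 78, 78, 92, 132, 171, 188, 192, 187, 186, 185, 185, 185, 185]
col rib [238, 237, 238, 237, 238, 237, 237, 236, 226, 186, 126, 89, 86, 85, 85, 84, 88, 91, 94, 94] [74, 74, 69, 71, 72, 69, 70, 69, 75, 93, 134, 161, 170, 173, 173, 171, 171, 171, 170, 170]
key cols [239, 238, 239, 238, 235, 233, 235, 233, 221, 190, 151, 155, 191, 209, 211, 212, 211, 210, 211, 208, 211, 207, 205, 205, 195, 186, 193, 213, 207, 207, 226, 235, 237, 236, 236]
key rows [118, 116, 117, 122, 144, 187, 219, 206, 174, 182, 205, 212, 211, 211, 210, 210, 209, 207, 208, 205, 204, 205, 206, 207, 203, 193, 181, 196, 219, 216, 213, 227, 234, 236, 235, 236, 236, 235]
plate top edge col 300 [151, 152, 151, 152, 152, 152, 151, 147, 135, 117, 115, 118, 117, 116, 120, 123, 142, 188, 227, 237, 238, 236, 232, 235, 239, 239, 240, 239]
left edge row 180 [159, 157, 153, 154, 151, 149, 147, 144, 139, 124, 111, 108, 109, 109, 110, 112, 111, 112, 112, 110, 114, 111, 111, 112, 113, 112, 113, 112, 112, 114, 113, 111, 115, 114, 114, 117, 118, 119, 119, 116, 114, 115, 115, 114, 117, 114, 120, 130, 162, 212, 231, 237, 237, 237, 237, 237, 237, 237, 235, 236, 235, 236]
right [233, 236, 238, 238, 227, 186, 142, 130, 128, 129, 127, 128, 128, 129, 126, 127, 128, 127, 127, 126, 127, 128, 127, 127, 128, 124, 125, 128, 127, 125, 126, 126, 125, 124, 125, 124, 125, 125, 122, 124, 125, 124, 122, 127, 144, 163, 172, 171, 170, 171, 168, 169, 169, 170, 171, 172]
```

```bash
python3 - <<'E'
from h import *
from scipy.optimize import least_squares
r=dict(np.load("w3.npz"))
k=ray(r,[(357.5,151)],.062)[0]; b=ray(r,[(336.2,222)],.09)[0]
print("key",k,"-> centre",k[:2]-[.018+.055*.0157,.055-.018*.0157]); print("rib",b)
# base fit: fin edges left/right x, plate corners, key
obs=[((-95,72,10),(235.5,131)),((95,72,10),(436,131)),((18,55,62),(357.5,151)),((-48,0,42),(276,None)),((48,0,42),(393.,None))]
def f(p):
    T=mk([p[0],p[1],0],[0,0,p[2]]);e=[]
    for P,u in obs:
        if u[1] is None:
            # y of row 185
            P=(P[0],30,P[2])
        q=proj(r,(T[:3,:3]@(np.array(P)/1e3)+T[:3,3]))[0]; e.append(q[0]-u[0])
        if u[1] is not None: e.append(q[1]-u[1])
    return e
s=least_squares(f,[.57,.045,-1]);print(s.x,np.round(s.fun,1))
plan((b[0],b[1],.060,89.2,7))
E
```

```text
key [0.58779156 0.10090062 0.062     ] -> centre [0.56892806 0.04618322]
rib [0.56984693 0.04900877 0.09      ]
[ 0.56956762  0.04549065 -0.69398342] [-2.7 -0.6  0.9 -0.3  0.5  0.8  4.4 -3.2]
7 x [0.0019, 0.0006, 0.02, -0.0001, 0.0001, -0.0004]
```

Request:
play_rows(steps=[[[0.002,0.0006,0.02,0,0,0,0.05],[0.002,0.0006,0.02,0,0,0,0.05],[0.002,0.0006,0.02,0,0,0,0.05],[0.002,0.0006,0.02,0,0,0,0.05],[0.002,0.0006,0.02,0,0,0,0.05],[0,0,0,0,0,0,0.05],[0,0,0,0,0,0,0.05]]])

```text
time_s: 7.8
tool_pos: [0.5699, 0.0416, 0.0996]
tool_rot: [-179.9, 0.0, 88.7]
force: [0.3, 0.2, 0.3]
grip_width: 0.0504
grasp_force: 0.0
```

```bash
python3 - <<'E'
from h import *
o=get_obs(); print(o["time_s"],o["tool_pos"],o["tool_rot"])
plan((.5695,.0465,.058,89.1,3))
E
```

```text
7.8 [0.56994178 0.04160599 0.09955869] [-1.79913055e+02  2.57299999e-02  8.86555878e+01]
3 x [0.0016, -0.0002, 0.0139, -0.0005, 0.0001, -0.0026]
```

Request:
play_rows(force=30, steps=[[[0.0016,-0.0002,0.0139,0,0,-0.0026,0.05],[0.0016,-0.0002,0.0139,0,0,-0.0026,0.05],[0.0016,-0.0002,0.0139,0,0,-0.0026,0.05],[0,0,0,0,0,0,0.05],[0,0,0,0,0,0,0.01],[0,0,0,0,0,0,0.01],[0,0,0,0,0,0,0.01],[0,0,0,0,0,0,0.01],[0,0,0,0,0,0,0.01]]])

```text
time_s: 8.7
tool_pos: [0.5702, 0.0472, 0.0585]
tool_rot: [180.0, 0.0, 89.2]
force: [-0.2, -0.3, -0.2]
grip_width: 0.0181
grasp_force: 0.0
```

```bash
python3 - <<'E'
from h import *
o=get_obs(); print(o["time_s"],o["tool_pos"],o["tool_rot"],o["force"],o["grip_width"],o["grasp_force"])
p=o["tool_pos"]
plan((p[0],p[1],.165,89,8),(.464,.346,.165,96.4,11),(.464,.346,.060,96.4,6))
E
```

```text
8.7 [0.57016676 0.04724889 0.05854919] [1.79967179e+02 1.08233715e-02 8.91745559e+01] [-0.22529515 -0.26233251 -0.24738092] 0.018050252003601573 0.0
8 x [-0.0, 0.0, -0.0133, 0.0001, 0.0, 0.0004]
11 x [0.0276, -0.0085, -0.0, 0.0, 0.0, -0.0117]
6 x [-0.0, 0.0, 0.0175, 0.0, -0.0, 0.0]
```

Request:
play_rows(force=30, steps=[[[0,0,0,0,0,0,0.01],[0,0,0,0,0,0,0.01],[0,0,-0.004,0,0,0,0.01],[0,0,-0.01,0,0,0,0.01],[0,0,-0.014,0,0,0,0.01],[0,0,-0.015,0,0,0,0.01],[0,0,-0.016,0,0,0,0.01],[0,0,-0.016,0,0,0,0.01],[0,0,-0.016,0,0,0,0.01],[0,0,-0.016,0,0,0,0.01],[0,0,0,0,0,0,0.01]]])

```text
time_s: 9.8
tool_pos: [0.5718, 0.0477, 0.1684]
tool_rot: [179.7, 0.0, 89.2]
force: [1.0, -0.0, -4.6]
grip_width: 0.0157
grasp_force: 30.0
```

Request:
play_rows(steps=[[[0.0276,-0.0083,0,0,0,-0.0117,0.01],[0.0276,-0.0083,0,0,0,-0.0117,0.01],[0.0276,-0.0083,0,0,0,-0.0117,0.01],[0.0276,-0.0083,0,0,0,-0.0117,0.01],[0.0276,-0.0083,0,0,0,-0.0117,0.01],[0.0276,-0.0083,0,0,0,-0.0117,0.01],[0.0276,-0.0083,0,0,0,-0.0117,0.01],[0.0276,-0.0083,0,0,0,-0.0117,0.01],[0.0276,-0.0083,0,0,0,-0.0117,0.01],[0.0276,-0.0083,0,0,0,-0.0117,0.01],[0.0276,-0.0083,0,0,0,-0.0117,0.01],[0,0,0,0,0,0,0.01]]])

```text
time_s: 11.0
tool_pos: [0.4614, 0.3517, 0.1651]
tool_rot: [-179.9, -0.2, 97.0]
force: [-1.2, 0.4, -6.1]
grip_width: 0.016
grasp_force: 30.0
```

```bash
python3 - <<'E'
from h import *
r=read_camera("top"); cv2.imwrite("pics/t2.png",cv2.resize(r["frame"][150:330,120:380,::-1],None,fx=3,fy=3,interpolation=3))
o=get_obs(); print(o["time_s"],o["tool_pos"],o["tool_rot"],o["force"])
plan((.464,.346,.060,96.4,8))
E
```

```text
11.05 [0.46306925 0.34899624 0.1648326 ] [-1.79915109e+02 -6.86017526e-02  9.68573885e+01] [ 0.91513287 -1.32884834 -5.00361051]
8 x [-0.0004, 0.0001, 0.0131, -0.0002, -0.0001, 0.001]
```

View pics/t2.png

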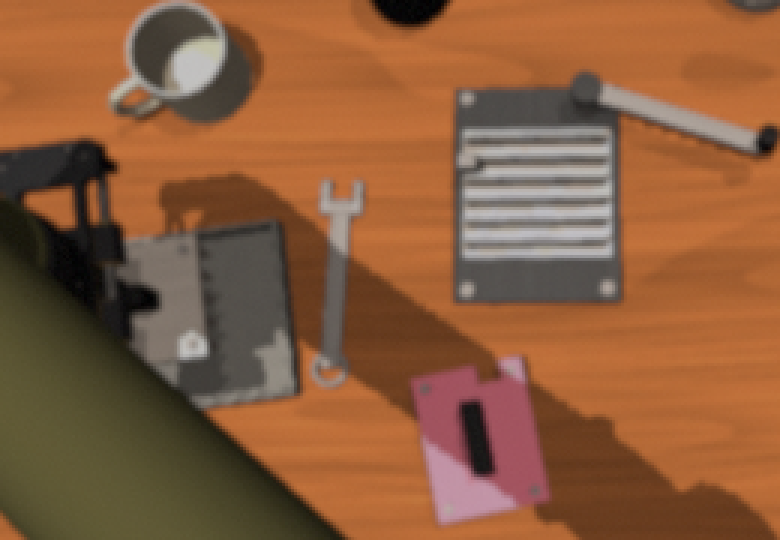

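Request:
play_rows(steps=[[[-0.0003,0,0.02,0,0,0,0.01],[-0.0003,0,0.02,0,0,0,0.01],[-0.0003,0,0.02,0,0,0,0.01],[0,0,0.018,0,0,0,0.01],[0,0,0.016,0,0,0,0.01],[0,0,0.01,0,0,0,0.01],[0,0,0.004,0,0,0,0.01],[0,0,0.003,0,0,0,0.01],[0,0,0.002,0,0,0,0.01],[0,0,0,0,0,0,0.01]]])

```text
time_s: 12.05
tool_pos: [0.4657, 0.3457, 0.0526]
tool_rot: [180.0, -0.0, 96.6]
force: [0.3, 0.8, -4.6]
grip_width: 0.0159
grasp_force: 30.0
```

Request:
play_rows(steps=[[[0,0,0.001,0,0,0,0.01],[0,0,0.001,0,0,0,0.01],[0,0,0.001,0,0,0,0.01],[0,0,0.001,0,0,0,0.01],[0,0,0,0,0,0,0.01]]])

```text
time_s: 12.55
tool_pos: [0.4658, 0.3457, 0.0506]
tool_rot: [179.9, 0.1, 96.6]
force: [-4.2, -3.3, 10.8]
grip_width: 0.0158
grasp_force: 30.0
```

```bash
python3 - <<'E'
from h import *
plan((.466,.346,.19,96.6,4),(.5,-.02,.2,105,9),(.528,-.336,.19,117.5,9))
E
```

```text
4 x [0.0, 0.0001, -0.0349, 0.0003, 0.0003, -0.0002]
9 x [-0.0407, -0.0036, -0.0011, 0.0, 0.0, -0.0163]
9 x [-0.034, -0.0094, 0.0011, 0.0, 0.0, -0.0242]
```

Request:
play_rows(steps=[[[0,0,0,0,0,0,0.05],[0,0,0,0,0,0,0.05],[0,0,-0.01,0,0,0,0.05],[0,0,-0.03,0,0,0,0.05],[0,0,-0.05,0,0,0,0.05],[0,0,-0.05,0,0,0,0.05]]])

```text
time_s: 13.15
tool_pos: [0.465, 0.3454, 0.19]
tool_rot: [-179.9, -0.0, 96.6]
force: [1.7, -0.0, 0.4]
grip_width: 0.0482
grasp_force: 0.0
```

Request:
play_rows(steps=[[[-0.0407,-0.0036,-0.0011,0,0,-0.0163,0.05],[-0.0407,-0.0036,-0.0011,0,0,-0.0163,0.05],[-0.0407,-0.0036,-0.0011,0,0,-0.0163,0.05],[-0.0407,-0.0036,-0.0011,0,0,-0.0163,0.05],[-0.0407,-0.0036,-0.0011,0,0,-0.0163,0.05],[-0.0407,-0.0036,-0.0011,0,0,-0.0163,0.05],[-0.0407,-0.0036,-0.0011,0,0,-0.0163,0.05],[-0.0407,-0.0036,-0.0011,0,0,-0.0163,0.05],[-0.0407,-0.0036,-0.0011,0,0,-0.0163,0.05],[-0.034,-0.0094,0.0011,0,0,-0.0242,0.05],[-0.034,-0.0094,0.0011,0,0,-0.0242,0.05],[-0.034,-0.0094,0.0011,0,0,-0.0242,0.05]]])

```text
time_s: 14.35
tool_pos: [0.5009, -0.1274, 0.1957]
tool_rot: [179.9, 0.1, 109.2]
force: [0.5, 0.4, -0.9]
grip_width: 0.0495
grasp_force: 0.0
```

Request:
play_rows(steps=[[[-0.034,-0.0094,0.0011,0,0,-0.0242,0.05],[-0.034,-0.0094,0.0011,0,0,-0.0242,0.05],[-0.034,-0.0094,0.0011,0,0,-0.0242,0.05],[-0.034,-0.0094,0.0011,0,0,-0.0242,0.05],[-0.034,-0.0094,0.0011,0,0,-0.0242,0.05],[-0.034,-0.0094,0.0011,0,0,-0.0242,0.05],[0,0,0,0,0,0,0.05],[0,0,0,0,0,0,0.05],[0,0,0,0,0,0,0.05]]])

```text
time_s: 15.25
tool_pos: [0.5275, -0.3345, 0.1887]
tool_rot: [179.9, -0.0, 117.5]
force: [0.5, 0.4, 0.3]
grip_width: 0.05
grasp_force: 0.0
```

```bash
python3 - <<'E'
from h import *
r=read_camera("wrist"); np.savez("w4.npz",**r)
cv2.imwrite("pics/w4.png",r["frame"][:,:,::-1])
o=get_obs(); print(o["time_s"],o["tool_pos"],o["tool_rot"])
E
```

```text
15.3 [ 0.5275302  -0.33432258  0.18880377] [1.79958435e+02 5.38049227e-03 1.17564237e+02]
```

View pics/w4.png

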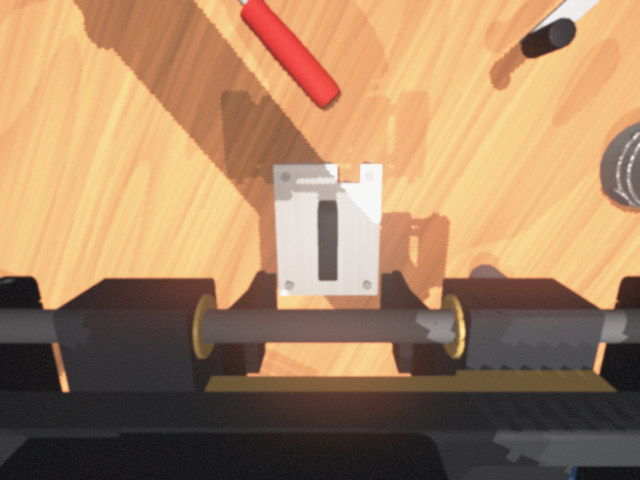

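```bash
python3 - <<'E'
from h import *
r=dict(np.load("w4.npz"))
g=cv2.cvtColor(r["frame"],cv2.COLOR_RGB2GRAY)
print(g[192:206,327].tolist(),g[272:288,327].tolist(),g[240,312:344].tolist())
b=ray(r,[(328,201),(328,281)],.078);print(np.round(b,4).tolist(),b.mean(0))
c=ray(r,[(274,164),(382,164),(380,296),(278,296)],.038);print(np.round(c,4).tolist(),c.mean(0))
o=get_obs();T=np.linalg.inv(mk(o["tool_pos"],o["tool_rot"]))
for q in (b.mean(0),c.mean(0),c[:2].mean(0),c[2:].mean(0)): print("tool",(T[:3,:3]@q+T[:3,3]).round(4))
E
```

```text
[183, 182, 181, 182, 182, 182, 180, 167, 134, 102, 90, 89, 93, 91] [90, 91, 90, 91, 91, 89, 87, 99, 142, 195, 217, 219, 221, 220, 220, 219] [229, 230, 231, 227, 219, 185, 133, 97, 96, 99, 97, 97, 97, 97, 97, 99, 100, 100, 98, 99, 99, 102, 99, 99, 109, 145, 197, 222, 229, 228, 227, 227]
[[0.5151, -0.3111, 0.078], [0.5452, -0.3689, 0.078]] [ 0.530138   -0.33997751  0.078     ]
[[0.4632, -0.3105, 0.038], [0.5442, -0.2683, 0.038], [0.603, -0.3745, 0.038], [0.5184, -0.4186, 0.038]] [ 0.53220095 -0.34299045  0.038     ]
tool [-0.0062 -0.0004  0.1108]
tool [-0.0098  0.      0.1508]
tool [ 0.0509 -0.0004  0.1508]
tool [-0.0705  0.0005  0.1508]
```

Request:
play_rows(force=30, steps=[[[-0.0019,0,0.03,0,0,0,0.05],[-0.0019,0,0.03,0,0,0,0.05],[-0.0019,0,0.03,0,0,0,0.05],[-0.0019,0,0.025,0,0,0,0.05],[-0.0019,0,0.019,0,0,0,0.05],[0,0,0.0085,0,0,0,0.05],[0,0,0,0,0,0,0.05],[0,0,0,0,0,0,0.01],[0,0,0,0,0,0,0.01],[0,0,0,0,0,0,0.01],[0,0,0,0,0,0,0.01],[0,0,0,0,0,0,0.01]]])

```text
time_s: 16.5
tool_pos: [0.5314, -0.3446, 0.0462]
tool_rot: [180.0, 0.0, 117.4]
force: [0.3, 0.4, -0.0]
grip_width: 0.0181
grasp_force: 0.0
```

Request:
play_rows(force=30, steps=[[[0,0,0,0,0,0,0.01],[0,0,0,0,0,0,0.01],[0,0,0,0,0,0,0.01]]])

```text
time_s: 16.8
tool_pos: [0.5319, -0.3444, 0.0461]
tool_rot: [180.0, 0.0, 117.4]
force: [0.5, 1.3, 2.3]
grip_width: 0.016
grasp_force: 30.0
```

```bash
python3 - <<'E'
from h import *
o=get_obs(); print(o["time_s"],o["tool_pos"],o["tool_rot"],o["force"])
p=o["tool_pos"]
plan((p[0],p[1],.175,117.5,6),(.50,-.2,.175,105,6),(.5700,.0462,.175,89.1,10))
E
```

```text
16.8 [ 0.53188076 -0.34438708  0.04614612] [1.79955022e+02 4.08239594e-02 1.17447195e+02] [0.5223536  1.2739052  2.26376899]
6 x [-0.0, 0.0, -0.0215, 0.0001, 0.0001, -0.0002]
6 x [0.0243, 0.0042, 0.0, 0.0, -0.0, 0.0364]
10 x [0.0235, 0.0103, -0.0, 0.0, -0.0, 0.0278]
```

Request:
play_rows(steps=[[[0,0,-0.01,0,0,0,0.01],[0,0,-0.02,0,0,0,0.01],[0,0,-0.025,0,0,0,0.01],[0,0,-0.025,0,0,0,0.01],[0,0,-0.025,0,0,0,0.01],[0,0,-0.024,0,0,0,0.01],[0.0243,0.0042,0,0,0,0.0364,0.01],[0.0243,0.0042,0,0,0,0.0364,0.01],[0.0243,0.0042,0,0,0,0.0364,0.01],[0.0243,0.0042,0,0,0,0.0364,0.01],[0.0243,0.0042,0,0,0,0.0364,0.01],[0.0243,0.0042,0,0,0,0.0364,0.01]]])

```text
time_s: 18.0
tool_pos: [0.4975, -0.1991, 0.1736]
tool_rot: [-179.8, -0.1, 104.8]
force: [-0.1, 0.2, -6.1]
grip_width: 0.0156
grasp_force: 30.0
```

Request:
play_rows(steps=[[[0.0235,0.0103,0,0,0,0.0278,0.01],[0.0235,0.0103,0,0,0,0.0278,0.01],[0.0235,0.0103,0,0,0,0.0278,0.01],[0.0235,0.0103,0,0,0,0.0278,0.01],[0.0235,0.0103,0,0,0,0.0278,0.01],[0.0235,0.0103,0,0,0,0.0278,0.01],[0.0235,0.0103,0,0,0,0.0278,0.01],[0.0235,0.0103,0,0,0,0.0278,0.01],[0.0235,0.0103,0,0,0,0.0278,0.01],[0.0235,0.0103,0,0,0,0.0278,0.01],[0,0,0,0,0,0,0.01],[0,0,0,0,0,0,0.01]]])

```text
time_s: 19.2
tool_pos: [0.5684, 0.046, 0.1736]
tool_rot: [-179.8, 0.0, 89.1]
force: [-0.1, -0.4, -6.1]
grip_width: 0.0158
grasp_force: 30.0
```

```bash
python3 - <<'E'
from h import *
o=get_obs(); print(o["time_s"],o["tool_pos"],o["tool_rot"],o["force"],o["wrist_torque"])
plan((.5702,.0445,.105,89.1,6))
E
```

```text
19.2 [0.5683962  0.04596267 0.17364442] [-1.79821075e+02  4.14116493e-02  8.91092367e+01] [-0.14146298 -0.38588003 -6.07893246] [-0.09131801 -0.11339825 -0.01025637]
6 x [-0.0002, 0.0003, 0.0114, -0.0005, 0.0001, 0.0]
```

Request:
play_rows(steps=[[[-0.0002,0.0003,0.012,0,0,0,0.01],[-0.0002,0.0003,0.012,0,0,0,0.01],[-0.0002,0.0003,0.012,0,0,0,0.01],[-0.0002,0.0003,0.012,0,0,0,0.01],[-0.0002,0.0003,0.012,0,0,0,0.01],[-0.0002,0.0003,0.01,0,0,0,0.01],[0,0,0,0,0,0,0.01],[0,0,0,0,0,0,0.01]]])

```text
time_s: 20.0
tool_pos: [0.5715, 0.0446, 0.1046]
tool_rot: [-180.0, -0.0, 89.0]
force: [0.5, -0.4, -6.8]
grip_width: 0.016
grasp_force: 30.0
```

```bash
python3 - <<'E'
from h import *
r=read_camera("wrist"); np.savez("w5.npz",**r)
cv2.imwrite("pics/w5.png",cv2.resize(r["frame"][60:320,200:480,::-1],None,fx=2.2,fy=2.2,interpolation=3))
o=get_obs(); print(o["time_s"],o["tool_pos"],o["tool_rot"],o["force"])
E
```

```text
20.05 [0.57189    0.04473004 0.10515424] [ 1.79949710e+02 -8.72361852e-03  8.90086763e+01] [-0.49459369  0.44093643 -5.95641645]
```

View pics/w5.png

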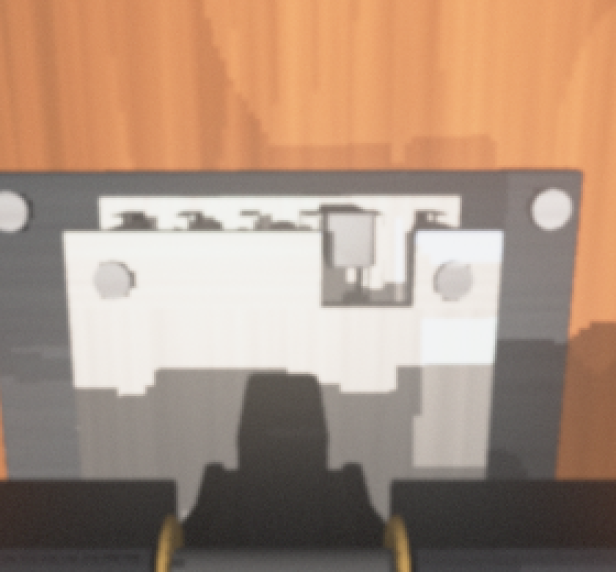

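```bash
python3 - <<'E'
from h import *
r=dict(np.load("w5.npz"))
f=lambda p,z:ray(r,np.array(p)/2.2+[200,60],z).round(4).tolist()
print("module end corners",f([(64,232),(503,232)],.0967)); print("notch sides",f([(322,260),(411,260),(366,304)],.0967))
print("base fins ends",f([(100,197),(460,197)],.042)); print("key sides/ends",f([(328,240),(375,240),(351,267),(351,211)],.062)); print("plate corners",f([(582,172)],.01))
g=cv2.cvtColor(r["frame"],cv2.COLOR_RGB2GRAY); print(g[168,340:395].tolist())
E
```

```text
module end corners [[0.5261, 0.1065, 0.0967], [0.6177, 0.105, 0.0967]]
notch sides [[0.5799, 0.0998, 0.0967], [0.5987, 0.0995, 0.0967], [0.5893, 0.0902, 0.0967]]
base fins ends [[0.5219, 0.1115, 0.042], [0.6202, 0.1099, 0.042]]
key sides/ends [[0.5831, 0.1007, 0.062], [0.5949, 0.1005, 0.062], [0.5889, 0.0938, 0.062], [0.5888, 0.1078, 0.062]]
plate corners [[0.6645, 0.1154, 0.01]]
[240, 241, 240, 240, 238, 226, 174, 123, 116, 127, 142, 169, 202, 215, 215, 215, 215, 215, 215, 214, 214, 214, 212, 211, 212, 212, 210, 207, 199, 187, 205, 230, 238, 239, 239, 238, 239, 238, 237, 239, 241, 243, 240, 227, 190, 154, 141, 138, 174, 222, 239, 243, 243, 243, 243]
```

Request:
play_rows(steps=[[[0,-0.0006,0.005,0,0,0,0.01],[0,0,0.005,0,0,0,0.01],[0,0,0.004,0,0,0,0.01],[0,0,0.003,0,0,0,0.01],[0,0,0.003,0,0,0,0.01],[0,0,0.003,0,0,0,0.01],[0,0,0.003,0,0,0,0.01],[0,0,0.003,0,0,0,0.01],[0,0,0,0,0,0,0.01]]])

```text
time_s: 20.95
tool_pos: [0.5704, 0.0444, 0.0752]
tool_rot: [-179.9, 0.0, 89.0]
force: [-0.3, -0.3, -5.4]
grip_width: 0.0162
grasp_force: 30.0
```

No contact force so far; fins are 13 mm in. Continuing.

Request:
play_rows(steps=[[[0,0,0.003,0,0,0,0.01],[0,0,0.003,0,0,0,0.01],[0,0,0.003,0,0,0,0.01],[0,0,0.003,0,0,0,0.01],[0,0,0.002,0,0,0,0.01],[0,0,0.0015,0,0,0,0.01],[0,0,0.001,0,0,0,0.01],[0,0,0,0,0,0,0.01]]])

```text
time_s: 21.75
tool_pos: [0.5707, 0.0445, 0.0591]
tool_rot: [-180.0, 0.0, 89.0]
force: [0.7, -0.7, -5.8]
grip_width: 0.0158
grasp_force: 30.0
```

Request:
play_rows(steps=[[[0,0,0.001,0,0,0,0.01],[0,0,0.001,0,0,0,0.01],[0,0,0.0005,0,0,0,0.01],[0,0,0,0,0,0,0.01]]])

```text
time_s: 22.15
tool_pos: [0.5711, 0.0445, 0.0581]
tool_rot: [180.0, 0.0, 89.0]
force: [-3.4, -0.9, 5.2]
grip_width: 0.0159
grasp_force: 30.0
```

```bash
python3 - <<'E'
from h import *
plan((.571,.0445,.15,89,3),(.595,-.149,.15,45,6),(.595,-.149,.0725,45,4))
E
```

```text
3 x [-0.0, -0.0, -0.0306, 0.0001, 0.0002, -0.0001]
6 x [-0.0298, 0.0148, 0.0, -0.0, -0.0, 0.128]
4 x [-0.0, -0.0, 0.0194, 0.0, 0.0, 0.0]
```

Request:
play_rows(steps=[[[0,0,-0.0005,0,0,0,0.05],[0,0,0,0,0,0,0.05],[0,0,0,0,0,0,0.05],[0,0,-0.02,0,0,0,0.05],[0,0,-0.035,0,0,0,0.05],[0,0,-0.036,0,0,0,0.05],[0,0,0,0,0,0,0.05]]])

```text
time_s: 22.85
tool_pos: [0.5746, 0.0453, 0.1537]
tool_rot: [179.4, -0.0, 89.0]
force: [0.0, 0.1, 1.0]
grip_width: 0.0495
grasp_force: 0.0
```

Request:
play_rows(steps=[[[-0.0298,0.0148,0,0,0,0.128,0.05],[-0.0298,0.0148,0,0,0,0.128,0.05],[-0.0298,0.0148,0,0,0,0.128,0.05],[-0.0298,0.0148,0,0,0,0.128,0.05],[-0.0298,0.0148,0,0,0,0.128,0.05],[-0.0298,0.0148,0,0,0,0.128,0.05],[0,0,0,0,0,0,0.05],[0,0,0,0,0,0,0.05],[0,0,0,0,0,0,0.05]]])

```text
time_s: 23.75
tool_pos: [0.595, -0.1472, 0.1479]
tool_rot: [-180.0, -0.0, 45.1]
force: [0.9, 0.9, 0.3]
grip_width: 0.0502
grasp_force: 0.0
```

```bash
python3 - <<'E'
from h import *
r=read_camera("wrist"); np.savez("w6.npz",**r)
r2=read_camera("top"); a=cv2.resize(r["frame"][:,:,::-1],(400,300)); b=cv2.resize(r2["frame"][150:300,130:330,::-1],(400,300),interpolation=3)
cv2.imwrite("pics/w6.png",np.hstack([a,b]))
o=get_obs(); print(o["time_s"],o["tool_pos"],o["tool_rot"])
plan((.595,-.149,.0725,45,4))
E
```

```text
23.85 [ 0.59514541 -0.14702112  0.14813026] [-1.79979189e+02 -3.09454437e-02  4.51686841e+01]
4 x [-0.0004, 0.0003, 0.0189, -0.0001, -0.0001, 0.0007]
```

View pics/w6.png

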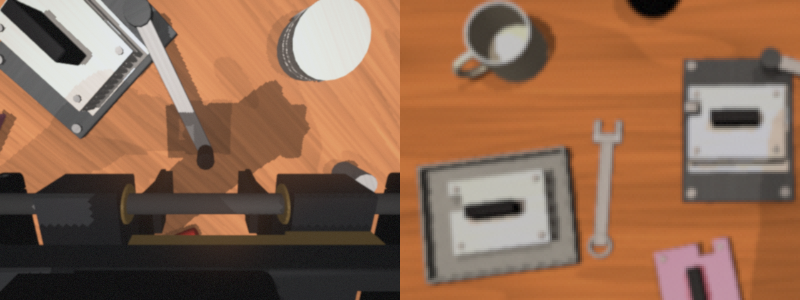

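Request:
play_rows(force=10, steps=[[[-0.0004,0.0003,0.019,0,0,0,0.05],[-0.0004,0.0003,0.019,0,0,0,0.05],[-0.0004,0.0003,0.019,0,0,0,0.05],[-0.0004,0.0003,0.0185,0,0,0,0.05],[0,0,0,0,0,0,0.05],[0,0,0,0,0,0,0.005],[0,0,0,0,0,0,0.005],[0,0,0,0,0,0,0.005],[0,0,0,0,0,0,0.005],[0,0,0,0,0,0,0.005],[0,0,0,0,0,0,0.005]]])

```text
time_s: 24.95
tool_pos: [0.5948, -0.1505, 0.0733]
tool_rot: [180.0, -0.0, 45.0]
force: [-1.3, 1.3, 2.2]
grip_width: 0.0177
grasp_force: 10.0
```

```bash
python3 - <<'E'
from h import *
o=get_obs(); p=o["tool_pos"]; print(p,o["grip_width"],o["grasp_force"],o["force"])
h=np.array([.6467,-.0007]); d=h-p[:2]; a0=np.arctan2(d[1],d[0]); print(a0,np.hypot(*d))
c,s=np.cos(np.pi/4),np.sin(np.pi/4); q=p[:2]
for a in np.linspace(a0,-.016,12)[1:]:
    n=h-.156*np.array([np.cos(a),np.sin(a)]); e=n-q; q=n
    print(np.round([e[0]*c+e[1]*s,e[0]*s-e[1]*c],4).tolist(),n.round(4))
E
```

```text
[ 0.59483452 -0.15046977  0.0732829 ] 0.017706544295774 10.000050093512982 [-1.27105061  1.26781679  2.16845901]
1.2374202835095334 0.15849609297207082
[-0.0046, -0.0175] [ 0.5792 -0.1414]
[-0.0049, -0.0171] [ 0.5637 -0.1328]
[-0.003, -0.0175] [ 0.5492 -0.1225]
[-0.0009, -0.0177] [ 0.536  -0.1106]
[0.0011, -0.0177] [ 0.5242 -0.0973]
[0.0031, -0.0175] [ 0.514  -0.0827]
[0.0051, -0.017] [ 0.5055 -0.0671]
[0.007, -0.0163] [ 0.4989 -0.0506]
[0.0088, -0.0154] [ 0.4942 -0.0335]
[0.0105, -0.0144] [ 0.4914 -0.016 ]
[0.012, -0.0131] [0.4907 0.0018]
```

Request:
play_rows(steps=[[[-0.0046,-0.0175,0,0,0,0,0.005],[-0.0049,-0.0171,0,0,0,0,0.005],[-0.003,-0.0175,0,0,0,0,0.005],[-0.0009,-0.0177,0,0,0,0,0.005],[0.0011,-0.0177,0,0,0,0,0.005],[0.0031,-0.0175,0,0,0,0,0.005],[0.0051,-0.017,0,0,0,0,0.005],[0.007,-0.0163,0,0,0,0,0.005],[0.0088,-0.0154,0,0,0,0,0.005],[0.007,-0.0096,0,0,0,0,0.005],[0,0,0,0,0,0,0.005]]])

```text
time_s: 26.05
tool_pos: [0.4917, -0.0192, 0.0727]
tool_rot: [-179.9, -0.0, 45.2]
force: [-1.6, 1.2, 1.3]
grip_width: 0.0175
grasp_force: 10.0
```

Request:
play_rows(steps=[[[0.0035,-0.0035,0,0,0,0,0.005],[0.0035,-0.0035,0,0,0,0,0.005],[0.0035,-0.0035,0,0,0,0,0.005],[0.0028,-0.0028,0,0,0,0,0.005],[0,0,0,0,0,0,0.005],[0,0,0,0,0,0,0.005]]])

```text
time_s: 26.65
tool_pos: [0.4914, -0.0029, 0.0726]
tool_rot: [-179.9, 0.1, 45.0]
force: [-4.9, 0.5, 5.5]
grip_width: 0.0174
grasp_force: 10.0
```

Request:
play_rows(steps=[[[0.0021,-0.0021,0,0,0,0,0.005],[0.0021,-0.0021,0,0,0,0,0.005],[0,0,0,0,0,0,0.005],[0,0,0,0,0,0,0.005]]])

```text
time_s: 27.05
tool_pos: [0.4915, 0.0008, 0.0726]
tool_rot: [-180.0, 0.2, 44.9]
force: [-5.0, -3.3, 5.4]
grip_width: 0.0176
grasp_force: 10.0
```

Request:
play_rows(steps=[[[0.0021,-0.0021,0,0,0,0,0.005],[0.0014,-0.0014,0,0,0,0,0.005],[0,0,0,0,0,0,0.005],[0,0,0,0,0,0,0.005]]])

```text
time_s: 27.45
tool_pos: [0.4917, 0.001, 0.0725]
tool_rot: [179.8, 0.4, 44.8]
force: [-4.3, -13.1, 4.9]
grip_width: 0.0178
grasp_force: 10.0
```

Request:
play_rows(steps=[[[0,0,0,0,0,0,0.05],[0,0,0,0,0,0,0.05],[0,0,0,0,0,0,0.05],[0,0,-0.02,0,0,0,0.05],[0,0,-0.03,0,0,0,0.05],[0,0,-0.04,0,0,0,0.05],[-0.015,0,-0.02,0,0,0,0.05],[-0.015,0,0,0,0,0,0.05],[0,0,0,0,0,0,0.05],[0,0,0,0,0,0,0.05]]])

```text
time_s: 28.45
tool_pos: [0.4712, -0.013, 0.1824]
tool_rot: [-180.0, -0.0, 45.0]
force: [-0.4, -0.3, -0.5]
grip_width: 0.05
grasp_force: 0.0
```

```bash
python3 - <<'E'
from h import *
r=read_camera("wrist"); np.savez("w7.npz",**r)
o=get_obs(); print(o["time_s"],o["tool_pos"],o["tool_rot"],o["force"])
cv2.imwrite("pics/w7.png",cv2.resize(r["frame"][0:300,180:560,::-1],None,fx=2,fy=2,interpolation=3))
a=np.array([.6467,-.0007,.0]);yw=np.radians(-.93)
for t in (0,.05): print(t,proj(r,[[.6467-.156*np.cos(t+yw),-.0007-.156*np.sin(t+yw),z] for z in(.063,.099)]).round(1).tolist())
d=silhouettes("wrist","bar_knob"); print([(x["p"],x["extent"]) for x in d])
E
```

```text
28.5 [ 0.47121718 -0.01275021  0.18221807] [-1.79956709e+02 -1.42350349e-02  4.50465075e+01] [ 0.05811922 -0.52168329  0.20369703]
0 [[334.7, 200.2], [335.6, 209.3]]
0.05 [[341.8, 207.1], [343.7, 217.1]]
[(0.74, [324.5, 22.3, 517.2, 219.9])]
```

View pics/w7.png

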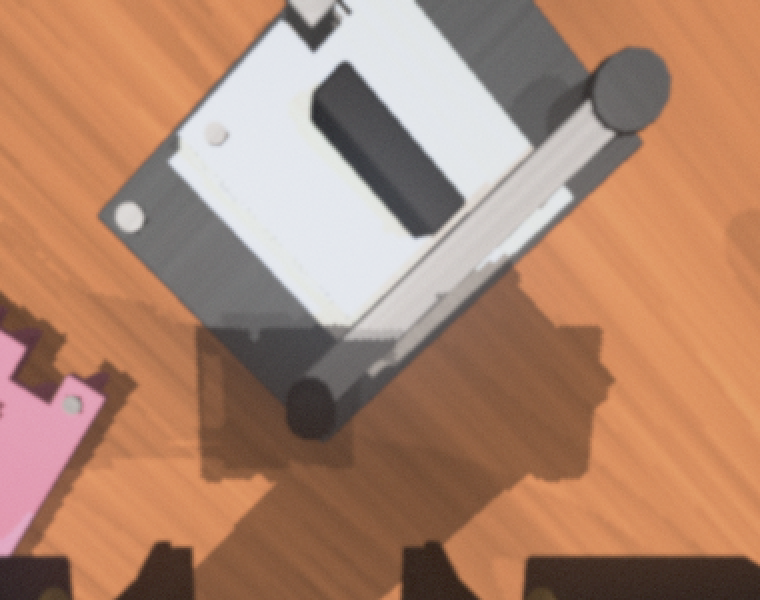

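```bash
python3 -c "
from cell import *
print(sign_off())"
```

```text
the job is handed in; nothing more can be done
None
```

The module swap is finished and handed in at 28.5 s: the old module stands upright in the grey tray, the spare is seated fully home on the key, and the bar is closed on its stop; I did not re-check each bystander's position after the moves.

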